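# Turn the drained pen cup mouth-up

### The job

Three square pen cups have been washed and stand mouth-down on the counter to drain. Turn the blue one over and stand it upright, mouth up, in the middle of the cork mat; leave the yellow and the white cup standing where they are.

Things in the scene. Friction and masses are not known exactly. Their poses are not given: they have to be found in the camera images.
- blue_cup: Blue square plastic pen cup, 50 x 50 mm, 70 mm tall, walls and bottom 4 mm, about 0.1 kg; black 8 mm band round the mouth end, plain closed bottom. Its flat sides let it lie steadily on any side; gripped across two opposite sides (50 mm). Origin: centre of the cup, 35 mm from mouth and bottom. z runs from mouth to bottom: up at the start (mouth-down); x, y square to the sides.
- cork_mat: A square cork mat, 140 x 140 mm and 4 mm thick, fixed to the counter. Origin: centre of its underside, on the counter; its top is 4 mm above that. z up, x and y along its edges. There is room on the mat to lay the cup on its side on the way.
- yellow_cup: A yellow cup of the same shape, size and frame as the blue one, standing mouth-down on the counter. To be left alone.
- white_cup: A white cup of the same shape, size and frame as the blue one, standing mouth-down on the counter. To be left alone.
There are look-alikes about, which are no part of the job. There is more than one size of the cork_mat; the job needs the middle-sized. Several things look just like the blue_cup: the one meant starts nearest to the robot's base.

How it is judged:
By the outcome, as a careful person would: the job done as asked, in the order asked, and still so for the second after the job is handed in, with the robot touching nothing.
It also fails if it takes over 56 s, if anything falls off the work surface, if the arm or the gripper's body presses on something with over 40 N, if the wrist force passes 120 N, or if a joint passes its speed limit or range.

### The arm

A 6-joint arm with a two-finger parallel gripper is mounted at the origin on the work surface. World frame = base frame: x ahead of the robot, y to its left, z up, the work surface at z = 0. Lengths are in mm, angles in rad, forces in N, time in s.
With the tool pointing down it reaches from about 350 to 975 mm from the base axis. Payload 7.1 kg.
Tool frame: the origin (TCP) lies on the front face of the gripper's body, between the roots of the fingers; the fingertips stand 80 mm ahead of it and the grasp point (between the pads) lies 61 mm ahead of it (ctrl.tcp_to_grasp is the distance from the TCP to the grasp point, in mm); z points along the fingers, y is the direction in which the jaws open and shut (so a half turn about z gives the same grasp; the last joint's range is limited). The gripper opens to 88 mm and grips with 3 to 60 N. Pads are 20 mm wide; open, the fingers measure 115 mm over their backs; the gripper's body (75 mm by 178 mm) begins 61 mm behind the grasp point.
Start: joints at [-1.152, 0.423, 1.63, -0, 1.089, -0.019], TCP at [264.982, -566.03, 302.675] pointing down, gripper open.
Joint ranges: [-3, 3], [-0.9, 2.11], [0.09, 2.58], [-1.31, 4.45], [0.11, 2.69], [-2.54, 2.54]. Speed limits (rad/s): [2.39, 2.39, 3.01, 3.14, 3.14, 3.14].

### API

Orientations are given as a rotation vector (axis times angle).
In Python, from workcell import telemetry, get_image, ctrl gives the robot as it stands.
- The arm moves only by the tool send_rows, never from a script. Its argument "rows" is a list of rows, each a list of 5 numbers: the shift along the tool's x, y, z in m, then the turn about the tool's z in rad, then the opening, from -1 (shut) to 1 (fully open). A call has 1 to 5 rows; each row shifts and turns the commanded pose from where the row before left it, along the tool's axes as they then stand; what a row does not reach is not made up. A row lasts 1/10 s, in which the tool goes at most 50 mm and 8.59 degrees, less where a joint would pass 70% of its speed; a pose out of reach is approached as far as the arm can. A call with a gripper value outside its range is refused whole. The fingers move at their own pace and stop on an object; the grip force is fixed at half the most. Time passes only in rows, so rows that do not move let the fingers close. It gives the time, the measured TCP pose, the force and the opening at its end, in the units of the state.
- telemetry.get_obs(): the state, without advancing time (a new reading comes with each control period).
- get_image(name): name is "scene" or "top" or "wrist"; returns a dict with "color" (480x640x3 uint8, blue, green, red), "z_map" (480x640 float32, mm along the optical axis (not along the pixel's ray), 0 where there is no reading), "camera_matrix" (3x3 intrinsics, pixels), "rvec" (rotation vector, rad) and "tvec" (3), from world to camera coordinates, as OpenCV has them. Camera axes: x right, y down, z forward; pixel columns grow to the right and rows downward; lengths in mm; the calibration is good to about 2 mm. A picture is of the moment at which its call begins.
- ctrl.close_job(): hands the job in, once; it reports no verdict.
The state is a dict: "t": time; "qpos": joint angles; "qvel": joint speeds; "joint_torque": joint torques, N m; "ee_pos": TCP position; "orientation": TCP orientation; "ft_force": force on the tool from outside, world axes, zero at the start; "moment": the same for the moment, N m; "width": finger opening in mm.
Only numpy, scipy, OpenCV 4.12 (cv2) and the standard library are available. Lean on these libraries where they do the work, as an engineer would, in place of code of your own. Each camera call takes 0.05 s, during which the arm holds its last target.

## Working session

There is one attempt and no reset: what is moved stays moved. The work goes in short steps, Python scripts to look and compute and a tool call to move; the robot and the scene stay as the last step left them, time stands still between calls to the robot, and variables do not carry over. Pictures are saved under pics/ and viewed, and the job is handed in when it is done.

Besides the shell and the picture viewer there is one more tool, called by a JSON object that holds its "fn" and its "kwargs". send_rows: Moves the arm, as the interface text tells. Its arguments: {"type":"object","properties":{"rows":{"type":"array"}},"required":["rows"]}

```bash
mkdir -p pics; ls; cat > h.py <<'E'
import numpy as np, cv2
from workcell import telemetry, get_image, ctrl
def shot(n,f):
    im=get_image(n); cv2.imwrite('pics/'+f,im['color']); np.savez('pics/'+f+'.npz',**im); return im
def world(im,u,v,z=None):
    K=im['camera_matrix'];R=cv2.Rodrigues(np.array(im['rvec'],float))[0];t=np.array(im['tvec'],float).ravel()
    r=np.linalg.inv(K)@np.array([u,v,1.]); c=-R.T@t; d=R.T@r
    if z is None:
        return c+d*im['z_map'][int(round(v)),int(round(u))]
    return c+d*(z-c[2])/d[2]
E
python3 - <<'E'
from h import *
o=telemetry.get_obs();print(o)
for n in('scene','top','wrist'):shot(n,n+'0.png')
E
```

```text
pics
{'t': 0.0, 'qpos': array([-1.15198293e+00,  4.23819159e-01,  1.63067275e+00,  1.44677735e-05,
        1.08861177e+00, -1.89806583e-02]), 'qvel': array([ 0.00016551, -0.00063306, -0.00118903,  0.00036655,  0.00063525,
        0.00022882]), 'joint_torque': array([-2.58136271e-03, -5.44633663e+01, -2.73674279e+01,  6.41090563e-02,
        2.26555875e-02, -1.07128430e-04]), 'ee_pos': array([ 264.8261465 , -565.6455209 ,  301.92192769]), 'orientation': array([-3.06518077e+00, -6.81874144e-01,  4.51407847e-04]), 'ft_force': array([ 0.11110752, -0.02809569, -0.27536437]), 'moment': array([ 0.03317081, -0.00249696,  0.0260826 ]), 'width': 87.96437882848495}
```

View pics/scene0.png

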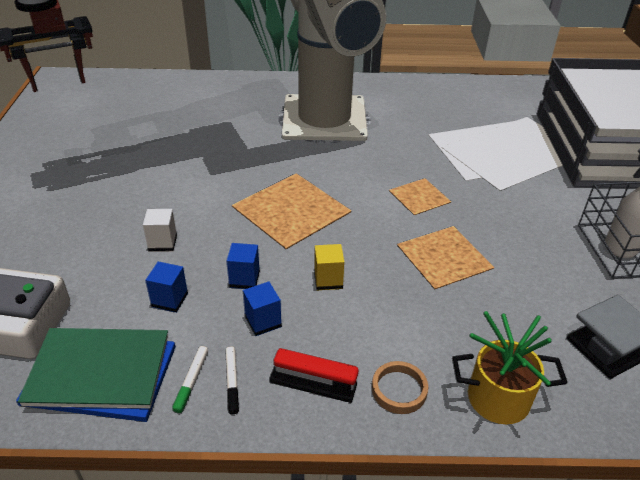

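View pics/top0.png

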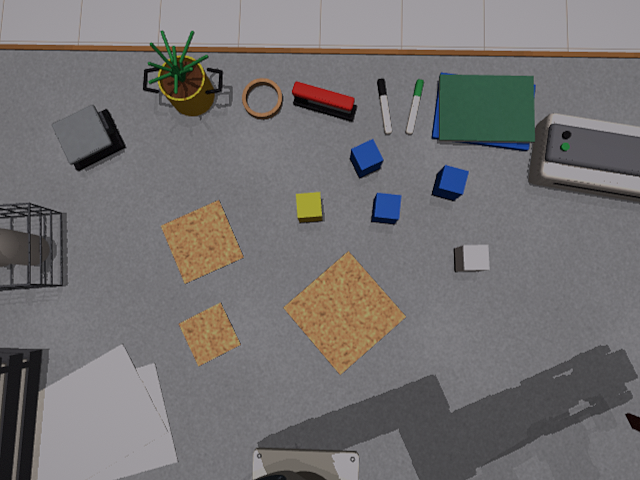

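View pics/wrist0.png

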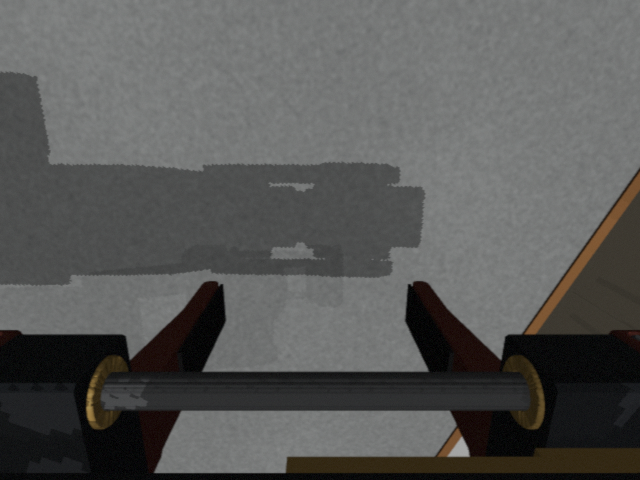

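The scene shows three blue cups at top-view pixels A (386,208), B (367,157) and C (451,182). It also shows three cork mats: large (345,312), middle (202,241) and small (210,334). Next I'll measure them.

```bash
cat > meas.py <<'E'
from h import *
def load(f): return dict(np.load('pics/'+f+'.npz'))
def rects(im,lo,hi,z,amin,topfilt=None):
    hsv=cv2.cvtColor(im['color'],cv2.COLOR_BGR2HSV); m=cv2.inRange(hsv,lo,hi)
    if topfilt:
        K=im['camera_matrix'];R=cv2.Rodrigues(im['rvec'])[0];t=im['tvec'].ravel()
        v,u=np.mgrid[:480,:640]; r=np.stack([u,v,np.ones_like(u)],-1)@np.linalg.inv(K).T
        P=(r*im['z_map'][...,None]-t)@R; m[(P[...,2]<topfilt[0])|(P[...,2]>topfilt[1])]=0
    m=cv2.morphologyEx(m,cv2.MORPH_OPEN,np.ones((3,3)))if amin>100 else m
    out=[]
    for c in cv2.findContours(m,0,2)[0]:
        if cv2.contourArea(c)<amin: continue
        w=np.array([world(im,*p[0],z)[:2] for p in c],np.float32)
        r=cv2.minAreaRect(w); x,y,ww,hh=cv2.boundingRect(c)
        out.append(((x+ww//2,y+hh//2),np.round(r[0],1),np.round(r[1],1),round(r[2],1)))
    return out
E
python3 - <<'E'
from meas import *
im=load('top0.png')
for n,lo,hi,z,a,tf in [('mat',(5,80,80),(22,255,255),4,800,None),('blue',(110,100,40),(130,255,255),70,150,(60,80)),('yel',(23,120,80),(35,255,255),70,150,(60,80)),('white',(0,0,120),(180,40,255),70,200,(60,80))]:
    for r in rects(im,lo,hi,z,a,tf): 
        print(n,r,'R=%.0f'%np.hypot(*r[1]))
print(world(im,386,205),world(im,202,241))
c=im['color'][130:270,270:500];cv2.imwrite('pics/crop1.png',cv2.resize(c,None,fx=3,fy=3))
E
```

```text
mat ((209, 335), array([336.7, 213.1]), array([100. , 100.1]), 28.3) R=398
mat ((344, 313), array([391.4, -73.3]), array([185.7, 185.7]), 42.3) R=398
mat ((202, 242), array([535.7, 239.8]), array([139.4, 139.7]), 25.7) R=587
mat ((262, 97), array([864.9, 121.3]), array([89.3, 88.1]), 1.9) R=873
mat ((414, 52), array([ 976.1, -211.7]), array([1012. ,   11.9]), 89.9) R=999
blue ((388, 206), array([ 608.9, -155.2]), array([49.7, 50.9]), 86.4) R=628
blue ((453, 179), array([ 665.7, -286.8]), array([50.7, 49.3]), 75.8) R=725
blue ((366, 155), array([ 715.1, -112. ]), array([50. , 50.8]), 26.9) R=724
yel ((309, 205), array([607.6,   5.4]), array([50. , 49.6]), 5.8) R=608
white ((476, 257), array([ 509.1, -331.7]), array([48.1, 50.5]), 1.4) R=608
white ((591, 177), array([ 678. , -562.7]), array([196.4,  31.3]), 81.4) R=881
white ((594, 125), array([ 786.9, -574.3]), array([182.1,  22.5]), 82.0) R=974
[ 611.48248102 -152.35660708   65.90507994] [535.5774009  238.17110089   6.58192046]
```

```bash
ls -la pics
```

```text
total 7860
drwxr-xr-x 2 agent agent    4096 Dec  7 06:32 .
drwxr-xr-x 3 agent agent    4096 Dec  7 06:31 ..
-rw-r--r-- 1 agent agent  249641 Dec  7 06:32 crop1.png
-rw-r--r-- 1 agent agent  498223 Dec  7 06:29 scene0.png
-rw-r--r-- 1 agent agent 2151764 Dec  7 06:29 scene0.png.npz
-rw-r--r-- 1 agent agent  430029 Dec  7 06:29 top0.png
-rw-r--r-- 1 agent agent 2151764 Dec  7 06:29 top0.png.npz
-rw-r--r-- 1 agent agent  395740 Dec  7 06:29 wrist0.png
-rw-r--r-- 1 agent agent 2151764 Dec  7 06:29 wrist0.png.npz
```

View pics/crop1.png

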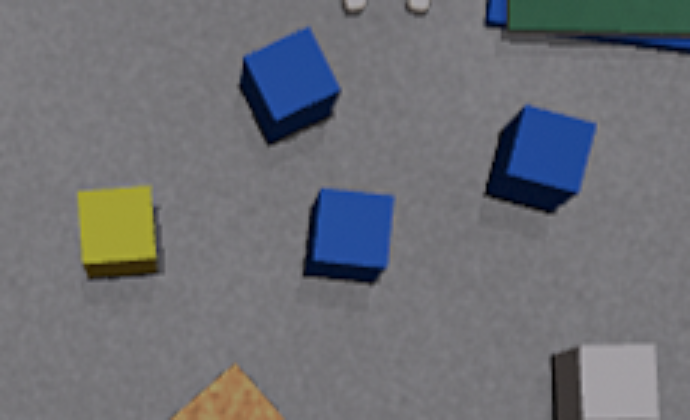

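The cups' distances from the base are A 628 mm, B 724 mm and C 725 mm, so the one meant is A at (386,208), which is at world (609,-155). The crop shows it clearly between the yellow and white cups. The mats measure 100, 140 and 186 mm. The middle one is the 140 mm mat at pixel (202,241), world (536,240), turned 25.7°.

The tool can't tilt, so my plan is:
1. Pivot the cup in the grip against the mat's 4 mm edge, a quarter turn at a time.
2. Regrasp it between the two turns.

{"fn": "send_rows", "kwargs": {"rows": [[0.04,-0.018,0,0,1],[0.04,-0.018,0,0,1],[0.04,-0.018,0,0,1],[0.04,-0.018,0,0,1],[0.04,-0.018,0,0,1]]}}

```text
t: 0.65
ee_pos: [408.7, -398.2, 302.5]
orientation: [-3.066, -0.682, 0.0]
ft_force: [0.1, -0.1, 0.9]
width: 87.6
```

{"fn": "send_rows", "kwargs": {"rows": [[0.04,-0.018,0,0,1],[0.04,-0.018,0,0,1],[0.04,-0.018,0,0,1],[0.04,-0.018,0,0,1],[0.04,-0.018,0,0,1]]}}

```text
t: 1.15
ee_pos: [551.8, -231.8, 302.5]
orientation: [-3.066, -0.682, 0.0]
ft_force: [0.4, -0.4, 0.5]
width: 88.2
```

{"fn": "send_rows", "kwargs": {"rows": [[0,0,0,-0.14,1],[0,0,0,-0.14,1],[0,0,0,-0.14,1],[0,0,0,-0.14,1],[0,0,0,-0.14,1]]}}

```text
t: 1.65
ee_pos: [550.8, -233.2, 302.3]
orientation: [-2.641, -1.7, 0.001]
ft_force: [0.2, -0.1, 0.4]
width: 87.7
```

{"fn": "send_rows", "kwargs": {"rows": [[0,0,0,-0.14,1],[0,0,0,-0.14,1],[0,0,0,-0.09,1],[0,0,0,0,1]]}}

```text
t: 2.05
ee_pos: [550.8, -233.4, 302.4]
orientation: [-2.289, -2.151, 0.0]
ft_force: [1.2, 0.2, -0.7]
width: 88.0
```

```bash
cat >> h.py <<'E'
def go(x,y,zg=None,yaw=None):
    """deltas in tool axes from now to grasp point target; yaw=tool x heading deg"""
    o=telemetry.get_obs();R=cv2.Rodrigues(o['orientation'])[0];p=o['ee_pos']
    cy=np.degrees(np.arctan2(R[1,0],R[0,0])); G=p+R[:,2]*61
    print('t %.2f G %s yaw %.1f w %.1f F %s'%(o['t'],np.round(G,1),cy,o['width'],np.round(o['ft_force'],1)),'z',np.round(R[:,2],3))
    d=np.array([x,y,G[2] if zg is None else zg])-G
    print('tool shift mm',np.round(R.T@d,1),'' if yaw is None else 'turn %.3f'%(-np.radians((yaw-cy+180)%360-180)))
E
python3 -c "
from h import *
go(609,-155,45,86.4)
shot('wrist','w1.png')"
```

```text
t 2.05 G [ 550.8 -233.4  241.4] yaw 86.4 w 88.0 F [ 1.2  0.2 -0.7] z [-0.001  0.    -1.   ]
tool shift mm [ 81.8  53.4 196.4] turn 0.001
```

View pics/w1.png

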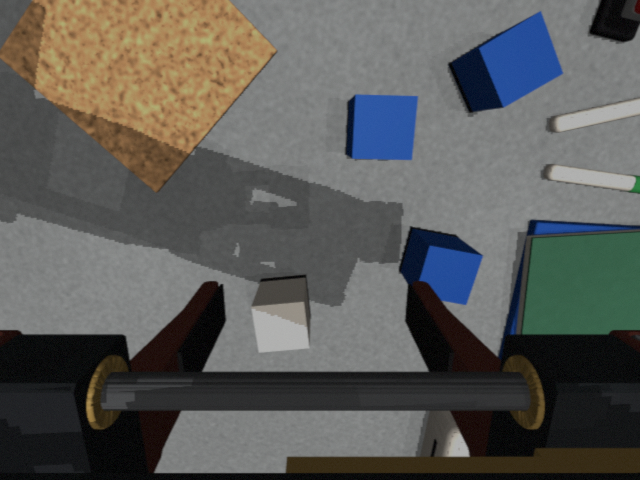

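The wrist view shows cup A at (382,127), square to the jaws. The large mat is at the upper left, B and C are to the right, and white is at (280,315). I'll cross-check A's position from this view.

```bash
python3 -c "
from meas import *
im=load('w1.png')
for r in rects(im,(110,100,40),(130,255,255),70,150,(55,85)): print(r)"
```

```text
((464, 264), array([ 683.7, -276.2]), array([16.4, 28.2]), 86.5)
((515, 75), array([ 716.7, -118.1]), array([16.4, 28. ]), 28.0)
((531, 36), array([724.6, -93.4]), array([14.3, 25.1]), 86.5)
```

{"fn": "send_rows", "kwargs": {"rows": [[0.041,0.027,0,0,1],[0.041,0.026,0,0,1],[0,0,0.04,0,1],[0,0,0.04,0,1],[0,0,0,0,1]]}}

```text
t: 2.6
ee_pos: [606.1, -153.6, 217.5]
orientation: [-2.286, -2.143, 0.008]
ft_force: [-0.6, 0.0, -0.7]
width: 87.7
```

```bash
python3 -c "
from meas import *
go(609,-155,45,86.4)
shot('wrist','w2.png')
im=load('w2.png')
for r in rects(im,(110,100,40),(130,255,255),70,150,(55,85)): print(r)"
```

```text
t 2.60 G [ 605.5 -153.4  156.5] yaw 86.3 w 87.7 F [-0.6  0.  -0.7] z [-0.01   0.003 -1.   ]
tool shift mm [ -1.6   4.7 111.5] turn -0.001
((412, 431), array([ 667.9, -292.7]), array([38.2, 50.9]), 75.7)
((531, 191), array([ 741.7, -119.2]), array([24. , 12.5]), 53.9)
```

View pics/w2.png

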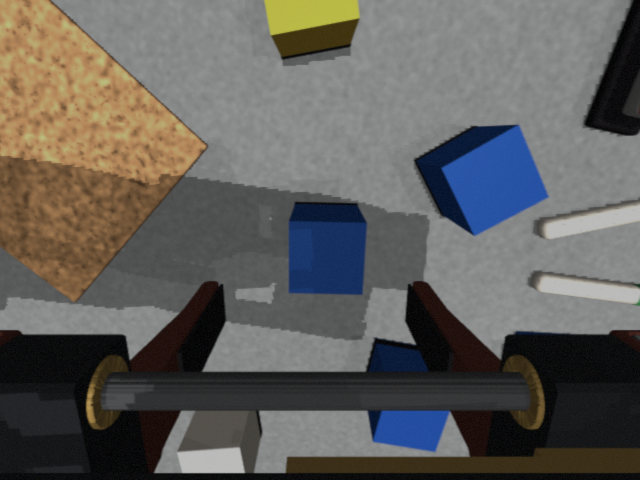

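```bash
python3 -c "
from meas import *
im=load('w2.png')
for p in [(289,222),(366,222),(289,293),(364,293),(327,257)]: print(p,world(im,*p,70),world(im,*p))"
```

```text
(289, 222) [ 589.5435061  -127.97585294   70.        ] [ 589.5251764  -128.01898977   69.81295651]
(366, 222) [ 638.80433142 -130.99733809   70.        ] [ 638.90999192 -131.21893891   69.09092208]
(289, 293) [ 585.39606373 -177.3513875    70.        ] [ 5.77287404e+02 -2.08473297e+02  1.17873244e-01]
(364, 293) [ 636.23889944 -180.35579223   70.        ] [ 643.68370533 -212.83652099   -0.85454787]
(327, 257) [ 612.5914674  -153.11144456   70.        ] [ 612.59550005 -153.72511057   68.19475006]
```

{"fn": "send_rows", "kwargs": {"rows": [[0,0.004,0.02,0,1],[0,0,0,0,1]]}}

```text
t: 2.85
ee_pos: [613.1, -155.5, 203.0]
orientation: [-2.292, -2.148, 0.0]
ft_force: [-0.4, -1.0, 0.9]
width: 88.1
```

```bash
python3 -c "
from h import *
go(609,-155,45,86.4)"
```

```text
t 2.85 G [ 613.1 -155.5  142. ] yaw 86.3 w 88.1 F [-0.4 -1.   0.9] z [-0.  0. -1.]
tool shift mm [ 0.3 -4.1 97. ] turn -0.002
```

{"fn": "send_rows", "kwargs": {"rows": [[0,-0.002,0.035,0,1],[0,0,0.035,0,1],[0,0,0.025,0,1],[0,0,0.002,0,1],[0,0,0,0,1]]}}

```text
t: 3.35
ee_pos: [611.7, -155.5, 107.2]
orientation: [2.29, 2.149, 0.001]
ft_force: [-0.4, 0.5, -0.4]
width: 87.5
```

{"fn": "send_rows", "kwargs": {"rows": [[0,0,0,0,-1],[0,0,0,0,-1],[0,0,0,0,-1],[0,0,0,0,-1],[0,0,0,0,-1]]}}

```text
t: 3.85
ee_pos: [611.1, -155.1, 106.1]
orientation: [2.29, 2.15, 0.0]
ft_force: [0.2, 0.3, 0.2]
width: 51.6
```

```bash
python3 -c "
from h import *
go(609,-155,45,86.4)"
```

```text
t 3.85 G [ 611.2 -155.1   45.1] yaw 86.4 w 51.6 F [0.2 0.3 0.2] z [ 0. -0. -1.]
tool shift mm [-0.1 -2.2  0.1] turn -0.000
```

{"fn": "send_rows", "kwargs": {"rows": [[0,0,0,0,-1],[0,0,-0.03,0,-1],[0,0,-0.04,0,-1],[0,0,-0.04,0,-1],[0,0,-0.01,0,-1]]}}

```text
t: 4.35
ee_pos: [612.9, -155.5, 230.0]
orientation: [2.286, 2.147, 0.005]
ft_force: [0.9, -0.4, 0.2]
width: 49.9
```

```bash
python3 -c "
from h import *
go(583.4,140.6,None,115.7)"
```

```text
t 4.35 G [ 613.2 -155.6  169. ] yaw 86.4 w 49.9 F [ 0.9 -0.4  0.2] z [ 0.006 -0.002 -1.   ]
tool shift mm [293.8 -48.4  -0.7] turn -0.512
```

{"fn": "send_rows", "kwargs": {"rows": [[0.037,-0.006,0,0,-1],[0.037,-0.006,0,0,-1],[0.037,-0.006,0,0,-1],[0.037,-0.006,0,0,-1],[0.037,-0.006,0,0,-1]]}}

```text
t: 4.85
ee_pos: [591.8, 32.8, 224.6]
orientation: [-2.29, -2.149, 0.002]
ft_force: [0.5, -1.1, -0.5]
width: 50.1
```

{"fn": "send_rows", "kwargs": {"rows": [[0.037,-0.006,0,0,-1],[0.037,-0.006,0,0,-1],[0.035,-0.006,0,0,-1],[0,0,0,-0.1,-1],[0,0,0,-0.1,-1]]}}

```text
t: 5.35
ee_pos: [580.7, 142.7, 224.4]
orientation: [-2.056, -2.374, 0.002]
ft_force: [-0.2, 0.0, -0.4]
width: 49.8
```

{"fn": "send_rows", "kwargs": {"rows": [[0,0,0,-0.1,-1],[0,0,0,-0.1,-1],[0,0,0,-0.112,-1],[0,0,0,0,-1],[0,0,0,0,-1]]}}

```text
t: 5.85
ee_pos: [581.2, 141.3, 224.9]
orientation: [-1.675, -2.657, 0.001]
ft_force: [-0.5, -0.1, -0.6]
width: 49.9
```

```bash
python3 -c "
from h import *
go(583.4,140.6,None,115.7)
shot('wrist','w3.png')
shot('scene','s3.png')"
```

```text
t 5.85 G [581.2 141.3 163.9] yaw 115.6 w 49.9 F [-0.5 -0.1 -0.6] z [-0.001 -0.    -1.   ]
tool shift mm [-1.6  1.7 -0. ] turn -0.003
```

View pics/w3.png

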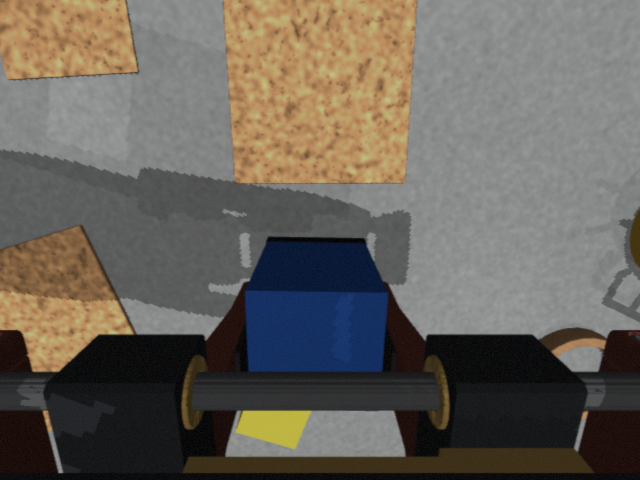

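View pics/s3.png

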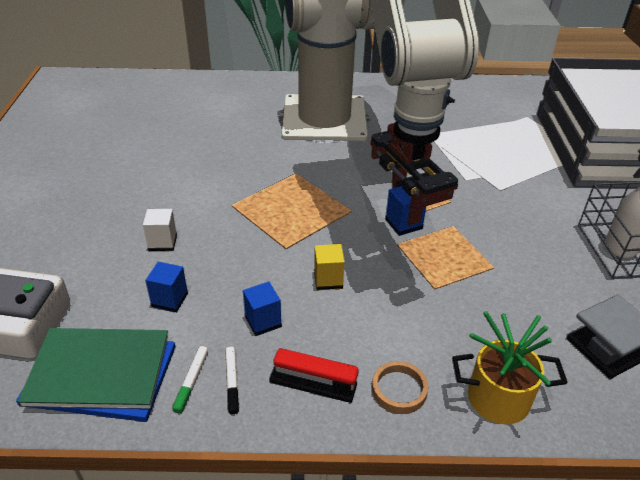

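The cup is held square, with the mat edge along row 183, from (235,184) to (405,183), parallel to it. I'll check the edge distance from this view.

```bash
python3 -c "
from meas import *
im=load('w3.png')
o=telemetry.get_obs();G=o['ee_pos'];R=cv2.Rodrigues(o['orientation'])[0]
for p in [(235,184),(320,184),(405,184)]:
  w=world(im,*p,4); print(w, R.T@(w-G))
e=np.array([566,176.7,4]);print(R.T@(e-G))
for p in [(268,240),(364,240)]:
  w=world(im,*p,163.9-45); print('cup mouth front',w, R.T@(w-G))
"
```

```text
[505.16608145 147.93136708   4.        ] [ 38.8613806  -65.75026586 221.28910319]
[568.13447557 178.10236964   4.        ] [ 38.85877663   4.07312411 221.24156204]
[631.06810217 208.25671351   4.        ] [ 38.85617409  73.85796162 221.19404714]
[ 38.51649734   1.54222137 221.24322754]
cup mouth front [548.25732283 152.43722285 118.9       ] [ 24.32280475 -25.02135417 106.35889226]
cup mouth front [594.40654448 174.56015015 118.9       ] [ 24.3305909   26.15650527 106.32404806]
```

Both views put the edge 38.7 mm ahead in tool x, and the cup's front is 24.5 mm ahead. I'll lower the cup to just above the counter.

{"fn": "send_rows", "kwargs": {"rows": [[0,0,0.04,0,-1],[0,0,0.04,0,-1],[0,0,0.03,0,-1],[0,0,0.008,0,-1],[0,0,0,0,-1]]}}

```text
t: 6.45
ee_pos: [581.1, 141.2, 107.1]
orientation: [-1.672, -2.658, 0.002]
ft_force: [0.4, -0.0, -1.0]
width: 49.8
```

{"fn": "send_rows", "kwargs": {"rows": [[0.006,0,0,0,-1],[0.006,0,0,0,-1],[0.002,0,0,0,-1],[0,0,0,0,-1]]}}

```text
t: 6.85
ee_pos: [576.2, 154.1, 108.6]
orientation: [1.668, 2.659, 0.001]
ft_force: [1.5, -4.2, 0.8]
width: 49.7
```

```bash
python3 -c "
from h import *
go(568,178,45,115.7)"
```

```text
t 6.85 G [576.4 154.   47.6] yaw 115.8 w 49.7 F [ 1.5 -4.2  0.8] z [ 0.002 -0.001 -1.   ]
tool shift mm [25.2  2.9  2.6] turn 0.002
```

{"fn": "send_rows", "kwargs": {"rows": [[-0.001,0,0.002,0,-1],[0,0,0,0,-1]]}}

```text
t: 7.05
ee_pos: [575.8, 153.3, 105.8]
orientation: [-1.671, -2.66, -0.0]
ft_force: [-0.8, 0.5, -0.5]
width: 49.6
```

{"fn": "send_rows", "kwargs": {"rows": [[0.004,0,-0.001,0,-1],[0.005,0,-0.002,0,-1],[0,0,0,0,-1]]}}

```text
t: 7.35
ee_pos: [572.3, 160.8, 108.7]
orientation: [1.669, 2.66, -0.001]
ft_force: [2.3, -5.1, -2.2]
width: 49.7
```

```bash
python3 -c "
from h import *
go(568,178,45,115.7)
shot('wrist','w4.png')
shot('scene','s4.png')
im=cv2.imread('pics/s4.png')[150:310,330:520];cv2.imwrite('pics/s4c.png',cv2.resize(im,None,fx=4,fy=4)[:600,:760])"
```

```text
t 7.35 G [572.4 160.7  47.7] yaw 115.8 w 49.7 F [ 2.3 -5.1 -2.2] z [ 0.001 -0.001 -1.   ]
tool shift mm [17.5  3.6  2.7] turn 0.001
```

View pics/w4.png

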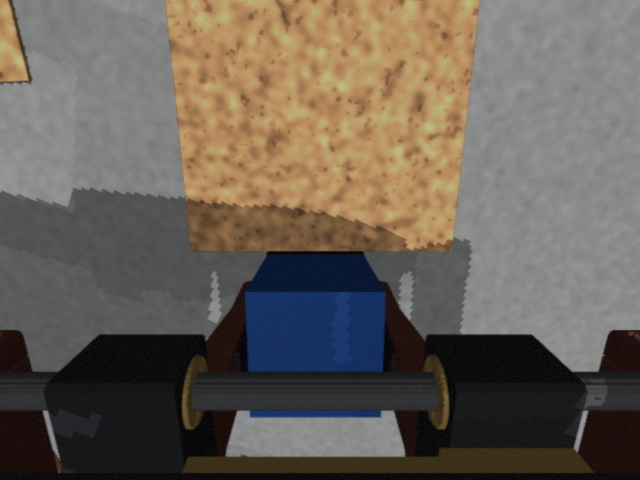

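View pics/s4c.png

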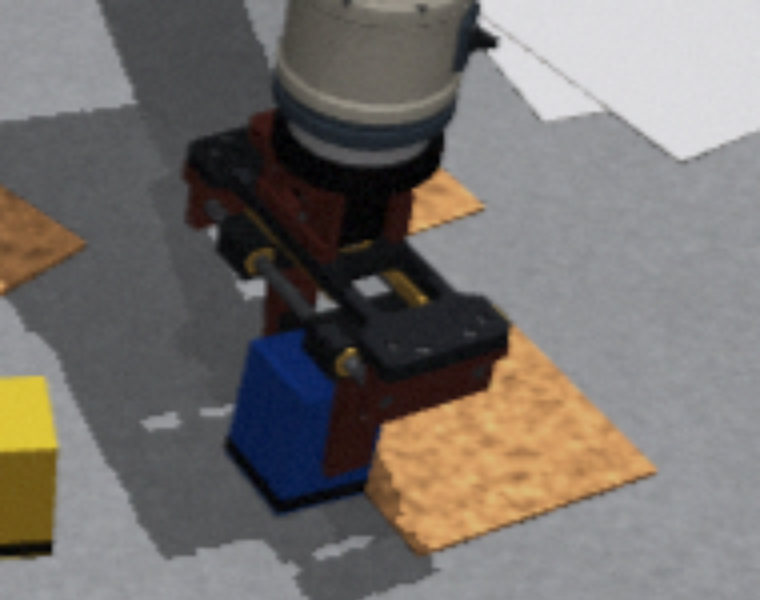

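The cup is pivoting in the grip: its rear edge is lifting, and about 5 N pushes back from the mat edge. I'll continue the arc.

{"fn": "send_rows", "kwargs": {"rows": [[0.004,0,-0.001,0,-1],[0.004,0,-0.001,0,-1],[0.004,0,-0.001,0,-1],[0.004,0,0,0,-1],[0,0,0,0,-1]]}}

```text
t: 7.95
ee_pos: [565.5, 175.0, 111.9]
orientation: [1.669, 2.66, -0.001]
ft_force: [2.1, -6.4, 0.1]
width: 49.8
```

```bash
cat > look.py <<'E'
from h import *
import sys
go(568,178,45,115.7)
n=sys.argv[1]
shot('wrist','w%s.png'%n);shot('scene','s%s.png'%n)
im=cv2.imread('pics/s%s.png'%n)[170:300,350:510];a=cv2.resize(im,None,fx=2.5,fy=2.5)
b=cv2.resize(cv2.imread('pics/w%s.png'%n),None,fx=.6,fy=.6)
c=np.zeros((330,800,3),np.uint8);c[:288,:384]=b;c[:325,390:790]=a;cv2.imwrite('pics/l%s.png'%n,c)
E
python3 look.py 5
```

```text
t 7.95 G [565.6 174.9  50.9] yaw 115.8 w 49.8 F [ 2.1 -6.4  0.1] z [ 0.001 -0.001 -1.   ]
tool shift mm [1.8 3.6 5.9] turn 0.001
```

View pics/l5.png

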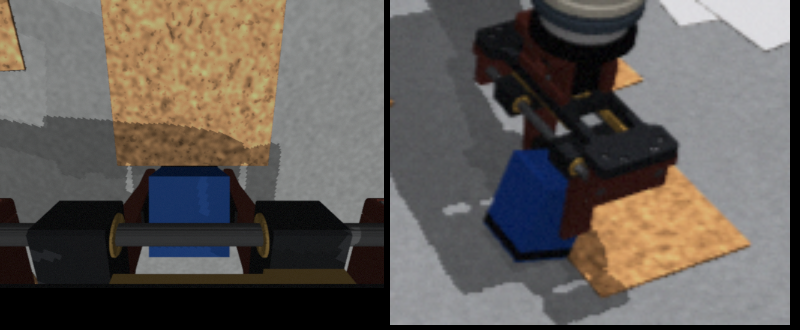

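It is tilted about 30°, as planned (G is 1.8 mm behind the edge, z 51). I'll continue.

{"fn": "send_rows", "kwargs": {"rows": [[0.009,0,0,0,-1],[0.008,0,0.002,0,-1],[0.004,0,0.0015,0,-1],[0.004,0,0.002,0,-1],[0,0,0,0,-1]]}}

```text
t: 8.55
ee_pos: [554.6, 198.2, 107.0]
orientation: [1.67, 2.66, 0.0]
ft_force: [0.8, -3.1, 6.0]
width: 49.8
```

```bash
python3 look.py 6
```

```text
t 8.55 G [554.7 198.2  46. ] yaw 115.8 w 49.8 F [ 0.8 -3.1  6. ] z [ 0.001 -0.    -1.   ]
tool shift mm [-24.    3.2   1. ] turn 0.001
```

View pics/l6.png

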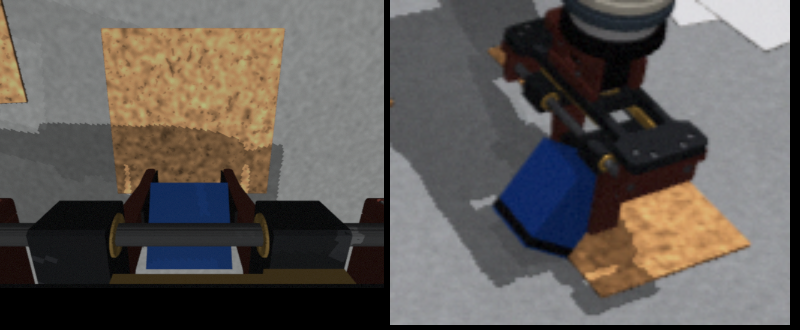

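It is now at about 60°. I'll finish the quarter turn.

{"fn": "send_rows", "kwargs": {"rows": [[0.007,0,0.0045,0,-1],[0.003,0,0.003,0,-1],[0.003,0,0.003,0,-1],[0.003,0,0.003,0,-1],[0.002,0,0.0025,0,-1]]}}

```text
t: 9.15
ee_pos: [547.4, 215.0, 91.4]
orientation: [1.67, 2.659, 0.003]
ft_force: [0.4, 0.0, 8.6]
width: 49.7
```

```bash
python3 look.py 7
```

```text
t 9.15 G [547.6 215.   30.4] yaw 115.7 w 49.7 F [0.4 0.  8.6] z [ 0.003  0.001 -1.   ]
tool shift mm [-42.2   2.4 -14.6] turn 0.001
```

View pics/l7.png

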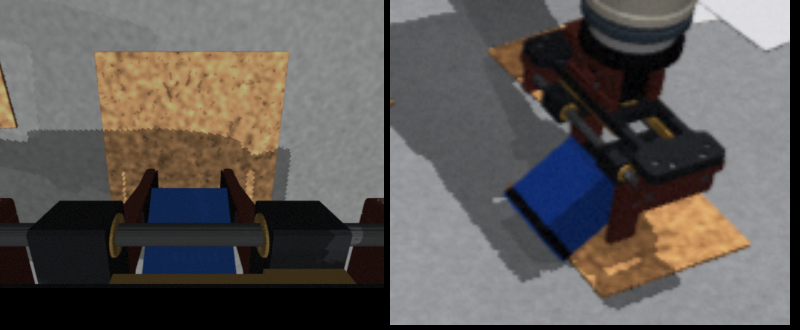

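The cup is almost flat on the mat, with the mouth trailing towards the robot's right. I'll release it and raise the grip to 38 mm above its underside for the second quarter turn.

{"fn": "send_rows", "kwargs": {"rows": [[0.001,0,0.001,0,-1],[0,0,0,0,0],[0,0,0,0,1],[0,0,0,0,1],[0,0,-0.012,0,1]]}}

```text
t: 9.75
ee_pos: [544.8, 215.0, 100.2]
orientation: [-1.67, -2.658, 0.004]
ft_force: [-0.3, 0.0, 0.2]
width: 70.5
```

{"fn": "send_rows", "kwargs": {"rows": [[0,0,0,0,1],[0,0,0,0,1]]}}

```text
t: 9.95
ee_pos: [546.3, 215.4, 101.8]
orientation: [1.671, 2.66, 0.001]
ft_force: [0.1, 0.1, 0.6]
width: 85.8
```

```bash
python3 look.py 8
```

```text
t 9.95 G [546.3 215.4  40.8] yaw 115.7 w 85.8 F [0.1 0.1 0.6] z [ 0.001  0.    -1.   ]
tool shift mm [-43.1   3.3  -4.2] turn 0.000
```

View pics/w8.png

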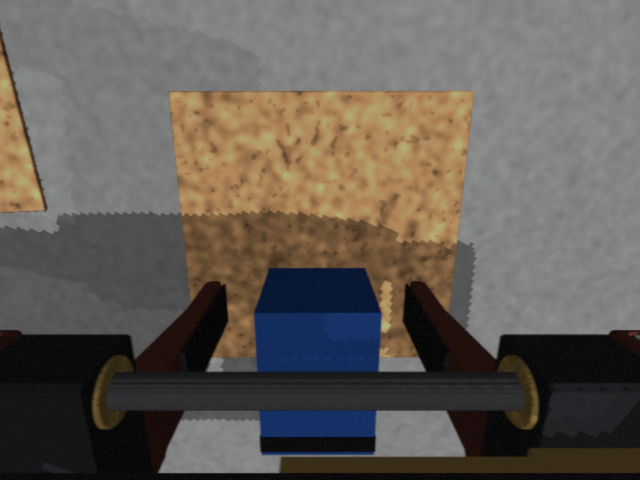

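View pics/l8.png

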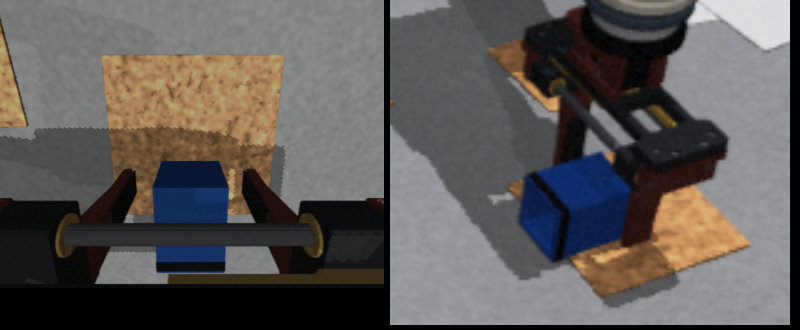

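The cup lies on its side, mouth trailing (band at rows 437-452), closed bottom forward (top front edge at row 312). I'll measure where it lies relative to the grip.

```bash
python3 -c "
from meas import *
im=load('w8.png')
o=telemetry.get_obs();G=o['ee_pos'];R=cv2.Rodrigues(o['orientation'])[0]
for p in [(258,313),(378,313),(261,437),(375,437),(270,269),(366,269)]:
  z=54 if p[1]>300 else 4
  w=world(im,*p,z); print(w, R.T@(w-G), world(im,*p)[2])
"
```

```text
[521.49841592 216.15494517  54.        ] [ 11.42140341 -21.66799341  47.2710363 ] 54.37854481663942
[563.79382412 236.53557211  54.        ] [11.42638145 25.28167604 47.2759051 ] 53.91453594167308
[546.39009865 161.47715591  54.        ] [-48.64151138 -22.97289585  47.26918099] 53.996354631365335
[591.36548773 183.12251768  54.        ] [-48.66022814  26.94009777  47.2743564 ] 54.36935440778055
[520.70784637 215.16483301   4.        ] [ 10.87107359 -22.81512115  97.27090188] 6.688915031922932
[565.84483729 236.92289076   4.        ] [10.88375096 27.2923717  97.27609836] 4.349874710015939
```

The bottom face is only 11.5 mm ahead of the grip, where I want 25 mm. I'll shift back 13.5 mm and 2 mm in y, then grip.

{"fn": "send_rows", "kwargs": {"rows": [[-0.0135,0.002,-0.001,0,1],[0,0,0,0,1],[0,0,0,0,-1],[0,0,0,0,-1],[0,0,0,0,-1]]}}

```text
t: 10.55
ee_pos: [553.6, 203.9, 102.1]
orientation: [-1.671, -2.66, 0.0]
ft_force: [0.0, 0.3, 0.0]
width: 67.1
```

{"fn": "send_rows", "kwargs": {"rows": [[0,0,0,0,-1],[0,0,0,0,-1],[0,0,-0.015,0,-1],[0,0,0,0,-1]]}}

```text
t: 10.95
ee_pos: [554.6, 204.4, 119.1]
orientation: [1.67, 2.659, 0.003]
ft_force: [0.1, 0.0, 0.1]
width: 49.8
```

```bash
python3 look.py 9; python3 -c "
from meas import *
im=load('w9.png');hsv=cv2.cvtColor(im['color'],cv2.COLOR_BGR2HSV)
go(568,178,40)"
```

```text
t 10.95 G [554.8 204.4  58.1] yaw 115.7 w 49.8 F [0.1 0.  0.1] z [ 0.003  0.001 -1.   ]
tool shift mm [-29.6   0.4  13.1] turn 0.001
t 11.05 G [554.2 204.2  57.1] yaw 115.7 w 49.9 F [ 0.1 -0.1 -1.4] z [ 0.002  0.001 -1.   ]
tool shift mm [-29.6   1.   17.1]
```

View pics/w9.png

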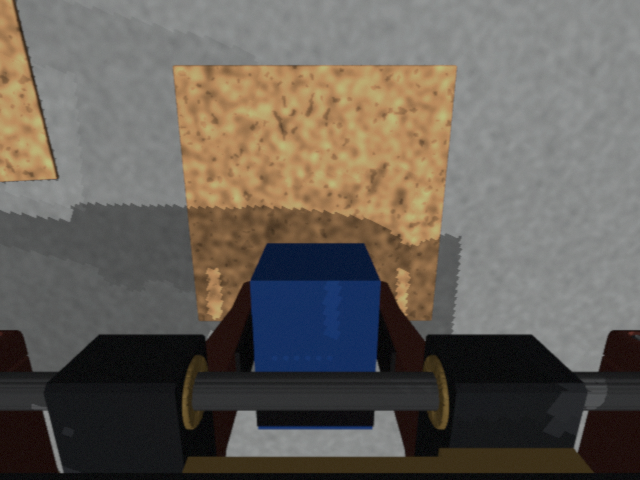

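The cup is gripped level. I'll move back 61 mm so its bottom clears the edge, then lower to about 1 mm above the counter.

{"fn": "send_rows", "kwargs": {"rows": [[-0.03,0,0,0,-1],[-0.031,0,0,0,-1],[0,0,0.01,0,-1],[0,0,0.008,0,-1],[0,0,0,0,-1]]}}

```text
t: 11.55
ee_pos: [579.5, 149.3, 98.2]
orientation: [-1.671, -2.659, 0.001]
ft_force: [0.0, 0.1, -0.6]
width: 49.9
```

```bash
python3 look.py 10
```

```text
t 11.55 G [579.5 149.3  37.2] yaw 115.7 w 49.9 F [ 0.   0.1 -0.6] z [-0.001 -0.    -1.   ]
tool shift mm [30.8  2.1 -7.8] turn 0.000
```

View pics/w10.png

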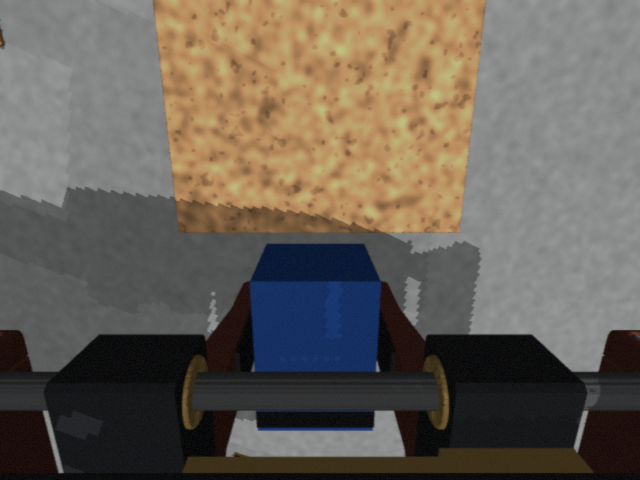

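View pics/l10.png

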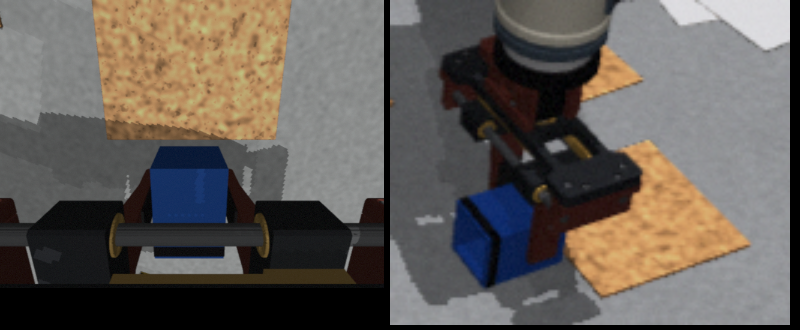

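There is about a 6 mm gap to the edge. I'll push in and start the second arc.

{"fn": "send_rows", "kwargs": {"rows": [[0.006,0,0,0,-1],[0.003,0,-0.001,0,-1],[0.003,0,-0.0015,0,-1],[0.003,0,-0.001,0,-1],[0,0,0,0,-1]]}}

```text
t: 12.15
ee_pos: [573.5, 162.3, 102.5]
orientation: [1.668, 2.661, -0.002]
ft_force: [2.2, -6.1, -3.7]
width: 49.9
```

```bash
python3 look.py 11
```

```text
t 12.15 G [573.6 162.2  41.5] yaw 115.8 w 49.9 F [ 2.2 -6.1 -3.7] z [ 0.    -0.002 -1.   ]
tool shift mm [16.7  1.9 -3.5] turn 0.002
```

View pics/l11.png

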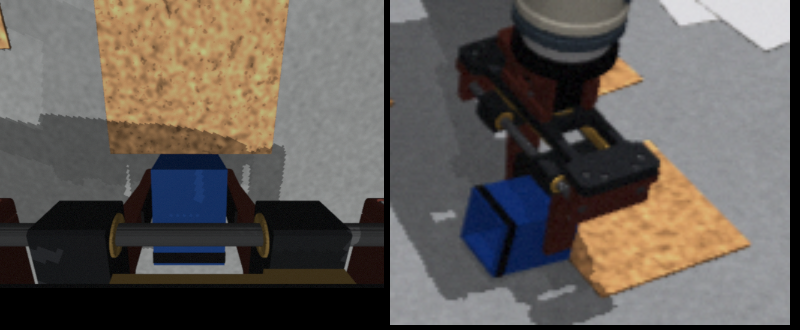

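{"fn": "send_rows", "kwargs": {"rows": [[0.004,0,-0.0015,0,-1],[0.004,0,-0.0015,0,-1],[0.004,0,-0.001,0,-1],[0,0,0,0,-1]]}}

```text
t: 12.65
ee_pos: [568.4, 173.1, 106.7]
orientation: [1.668, 2.66, -0.002]
ft_force: [2.8, -7.8, -0.7]
width: 49.7
```

```bash
python3 look.py 12
```

```text
t 12.65 G [568.5 173.   45.7] yaw 115.8 w 49.7 F [ 2.8 -7.8 -0.7] z [ 0.001 -0.002 -1.   ]
tool shift mm [4.7 1.8 0.7] turn 0.002
```

View pics/l12.png

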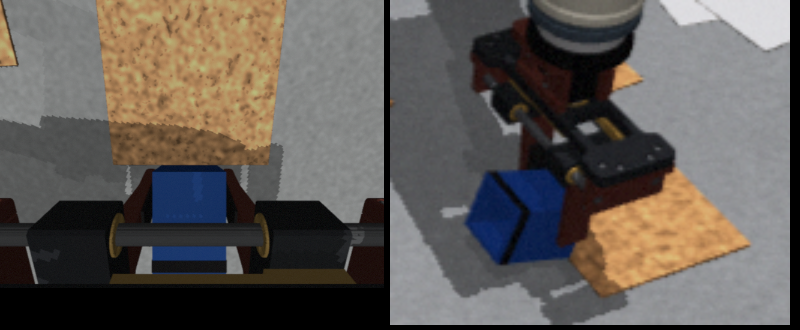

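It is at about 28°, right on the plan. I'll continue.

{"fn": "send_rows", "kwargs": {"rows": [[0.0075,0,0,0,-1],[0.0075,0,0.001,0,-1],[0.0035,0,0.001,0,-1],[0.0035,0,0.0015,0,-1],[0,0,0,0,-1]]}}

```text
t: 13.25
ee_pos: [558.7, 193.3, 103.9]
orientation: [1.669, 2.661, -0.001]
ft_force: [0.1, -4.8, 6.4]
width: 49.8
```

```bash
python3 look.py 13
```

```text
t 13.25 G [558.8 193.3  42.9] yaw 115.8 w 49.8 F [ 0.1 -4.8  6.4] z [ 0.001 -0.001 -1.   ]
tool shift mm [-17.8   1.7  -2. ] turn 0.002
```

View pics/l13.png

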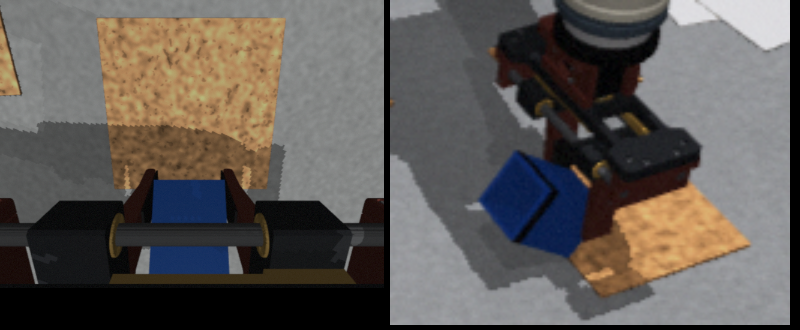

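It is at about 58°. I'll finish the turn.

{"fn": "send_rows", "kwargs": {"rows": [[0.0065,0,0.0035,0,-1],[0.003,0,0.0025,0,-1],[0.003,0,0.0025,0,-1],[0.0025,0,0.0025,0,-1],[0,0,0,0,-1]]}}

```text
t: 13.85
ee_pos: [552.6, 207.7, 93.1]
orientation: [1.669, 2.66, 0.002]
ft_force: [0.1, -1.1, 6.7]
width: 49.8
```

```bash
python3 look.py 14
```

```text
t 13.85 G [552.7 207.7  32.1] yaw 115.8 w 49.8 F [ 0.1 -1.1  6.7] z [ 0.002  0.    -1.   ]
tool shift mm [-33.4   0.9 -12.9] turn 0.002
```

View pics/l14.png

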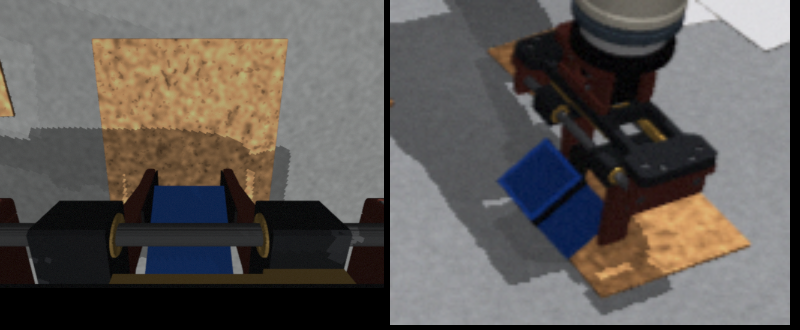

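It is at about 80°. I'll lift a little, carry it to the middle of the mat, and press it flat there.

{"fn": "send_rows", "kwargs": {"rows": [[0,0,-0.01,0,-1],[0,0,0,0,-1]]}}

```text
t: 14.15
ee_pos: [552.6, 207.4, 103.4]
orientation: [1.67, 2.66, 0.002]
ft_force: [0.9, -0.0, -1.2]
width: 49.5
```

```bash
python3 -c "
from h import *
go(531.1,252.1,29,115.7)"
```

```text
t 14.15 G [552.7 207.5  42.4] yaw 115.8 w 49.5 F [ 0.9 -0.  -1.2] z [ 0.001  0.001 -1.   ]
tool shift mm [49.6 -0.1 13.4] turn 0.001
```

{"fn": "send_rows", "kwargs": {"rows": [[0.025,0,0,0,-1],[0.0245,0,0,0,-1],[0,0,0.005,0,-1],[0,0,0.003,0,-1],[0,0,0,0,-1]]}}

```text
t: 14.65
ee_pos: [531.0, 251.3, 94.3]
orientation: [-1.671, -2.66, -0.0]
ft_force: [-1.9, 2.2, 3.0]
width: 49.9
```

{"fn": "send_rows", "kwargs": {"rows": [[0,0,0.002,0,-1],[0,0,0.001,0,-1],[0,0,0.001,0,-1],[0,0,0,0,-1]]}}

```text
t: 15.05
ee_pos: [531.3, 251.6, 91.6]
orientation: [-1.672, -2.659, -0.002]
ft_force: [-7.1, 6.3, 16.2]
width: 49.7
```

```bash
python3 look.py 15
```

```text
t 15.05 G [531.3 251.6  30.6] yaw 115.7 w 49.7 F [-7.1  6.3 16.2] z [ 0.     0.001 -1.   ]
tool shift mm [-82.3   1.2 -14.5] turn -0.001
```

View pics/l15.png

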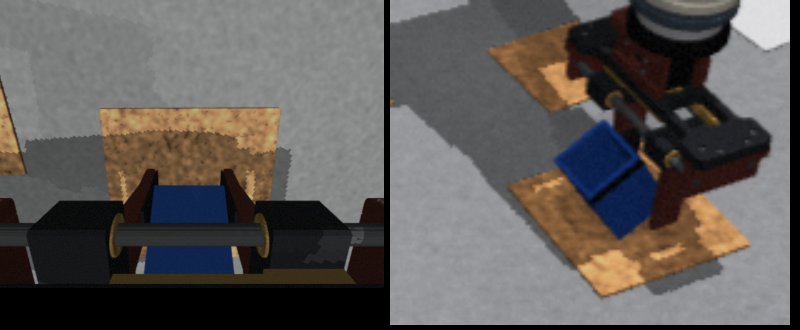

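{"fn": "send_rows", "kwargs": {"rows": [[0,0,-0.001,0,-1],[0,0,0,0,0.1],[0,0,0,0,0.3],[0,0,0,0,1],[0,0,0,0,1]]}}

```text
t: 15.65
ee_pos: [530.9, 250.7, 90.8]
orientation: [-1.672, -2.66, 0.001]
ft_force: [-0.4, 0.1, -0.0]
width: 69.8
```

{"fn": "send_rows", "kwargs": {"rows": [[0,0,0,0,1],[0,0,0,0,1],[0,0,0,0,1]]}}

```text
t: 15.95
ee_pos: [530.9, 251.2, 91.0]
orientation: [-1.671, -2.66, 0.0]
ft_force: [-0.6, 0.5, -0.5]
width: 87.1
```

```bash
python3 look.py 16
```

```text
t 15.95 G [530.8 251.2  30. ] yaw 115.7 w 87.1 F [-0.6  0.5 -0.5] z [-0. -0. -1.]
tool shift mm [-82.1   1.7 -15. ] turn 0.000
```

View pics/l16.png

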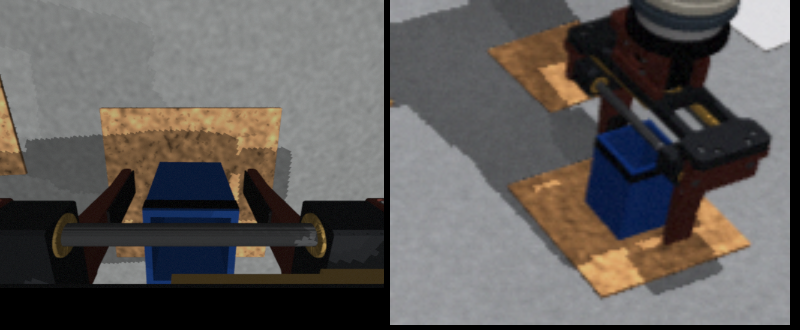

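The cup is upright, mouth up. I'll retreat straight up and measure it from the top camera.

{"fn": "send_rows", "kwargs": {"rows": [[0,0,-0.02,0,1],[0,0,-0.04,0,1],[0,0,-0.04,0,1],[0,0,-0.04,0,1],[0,0,-0.03,0,1]]}}

```text
t: 16.55
ee_pos: [531.2, 251.5, 263.8]
orientation: [1.67, 2.659, 0.003]
ft_force: [-0.4, -0.7, -0.5]
width: 88.0
```

{"fn": "send_rows", "kwargs": {"rows": [[-0.04,0,-0.03,0,1],[-0.04,0,-0.03,0,1],[-0.04,0,-0.02,0,1],[-0.04,0,0,0,1],[0,0,0,0,1]]}}

```text
t: 17.05
ee_pos: [602.0, 103.5, 342.2]
orientation: [1.675, 2.655, 0.001]
ft_force: [0.1, 0.2, -0.4]
width: 87.7
```

```bash
python3 - <<'E'
from meas import *
go(536,240)
for n in('scene','top','wrist'):shot(n,n+'17.png')
for n,z in (('top17.png',74),('wrist17.png',74)):
  im=load(n)
  for r in rects(im,(100,60,10),(135,255,255),z,150,(40,85)): print(n,r)
im=load('top17.png');cv2.imwrite('pics/t17c.png',cv2.resize(im['color'][180:300,130:330],None,fx=4,fy=4))
E
```

```text
t 17.05 G [602.2 103.5 281.2] yaw 115.5 w 87.7 F [ 0.1  0.2 -0.4] z [ 0.003 -0.001 -1.   ]
tool shift mm [151.7  -1.   -0.3] 
top17.png ((453, 181), array([ 661.8, -283.9]), array([54.7, 58.1]), 75.3)
top17.png ((367, 156), array([ 710.4, -110.7]), array([55.8, 55.3]), 26.6)
wrist17.png ((326, 426), array([ 718.8, -110.3]), array([48.5, 41.7]), 27.1)
wrist17.png ((316, 48), array([536.7, 240.8]), array([49.9, 53.3]), 25.6)
```

View pics/t17c.png

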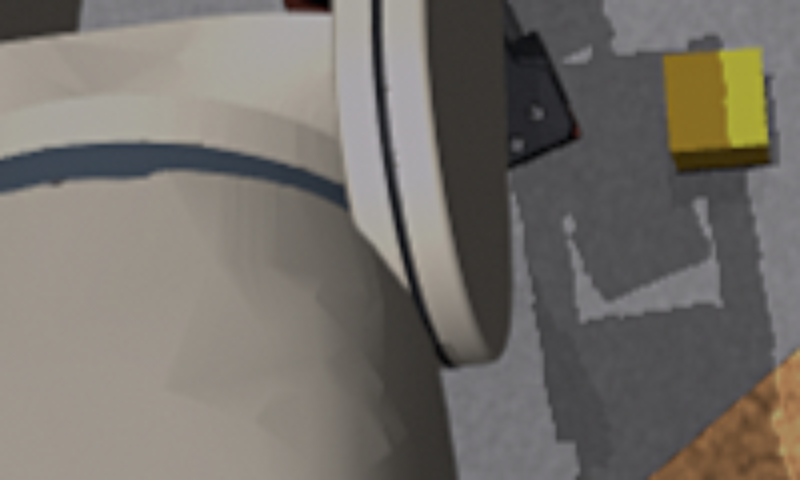

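View pics/wrist17.png

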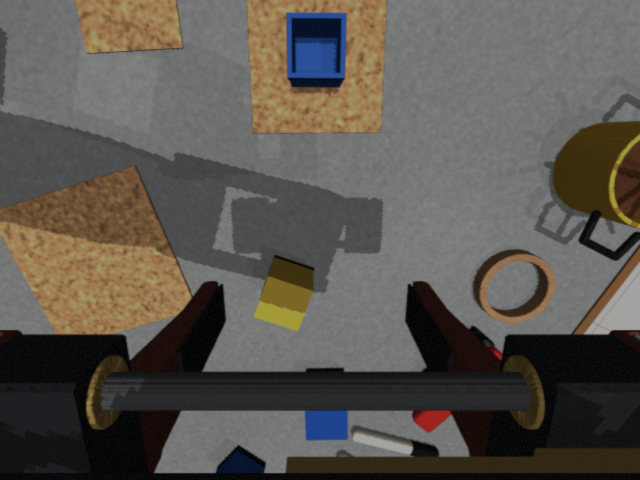

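The wrist view shows the cup at (316,48), mouth up with its open inside visible. Its centre is (536.7, 240.8), against a mat centre of about (536.7, 240.4). The arm blocks the top view, so I'll move it aside for one independent check.

{"fn": "send_rows", "kwargs": {"rows": [[-0.045,0,0,0,1],[-0.045,0,0,0,1],[-0.045,0,0,0,1],[-0.045,0,0,0,1],[-0.045,0,0,0,1]]}}

```text
t: 17.7
ee_pos: [698.4, -95.2, 340.6]
orientation: [-1.668, -2.661, 0.0]
ft_force: [1.0, 0.0, 0.1]
width: 87.9
```

{"fn": "send_rows", "kwargs": {"rows": [[-0.045,0,0,0,1],[-0.045,0,0,0,1],[-0.02,0,0,0,1],[0,0,0,0,1],[0,0,0,0,1]]}}

```text
t: 18.2
ee_pos: [745.5, -193.0, 340.1]
orientation: [-1.669, -2.659, 0.0]
ft_force: [-0.8, 1.0, 0.0]
width: 87.5
```

```bash
python3 - <<'E'
from meas import *
go(536,240)
for n in('scene','top'):shot(n,n+'18.png')
im=load('top18.png')
for n,lo,hi,z,a,tf in [('mat',(5,80,60),(22,255,255),4,800,None),('blue',(100,60,10),(135,255,255),74,60,(40,90)),('yel',(23,120,60),(35,255,255),70,150,(60,80)),('white',(0,0,120),(180,40,255),70,200,(60,80))]:
    for r in rects(im,lo,hi,z,a,tf): print(n,r)
a=cv2.resize(im['color'][190:290,150:340],None,fx=2.1,fy=2.1);b=cv2.imread('pics/scene18.png')[150:310,290:510]
b=cv2.resize(b,(390,284));c=np.zeros((300,800,3),np.uint8);c[:a.shape[0],:a.shape[1]]=a;c[:284,405:795]=b;cv2.imwrite('pics/l18.png',c)
E
```

```text
t 18.20 G [ 745.4 -192.9  279.1] yaw 115.8 w 87.5 F [-0.8  1.   0. ] z [-0.002  0.001 -1.   ]
tool shift mm [ 4.809e+02 -3.000e-01  8.000e-01] 
mat ((209, 330), array([336.8, 213.4]), array([ 99.2, 100.4]), 28.0)
mat ((317, 302), array([425.7,  -6.8]), array([106.4, 219.2]), 75.2)
mat ((202, 242), array([535.7, 239.8]), array([139.4, 139.7]), 25.7)
mat ((262, 97), array([865. , 121.3]), array([89. , 88.3]), 0.9)
mat ((295, 51), array([976.4,  50.8]), array([487.1,  12.5]), 89.9)
blue ((194, 238), array([532.4, 235.7]), array([56.9, 57.1]), 24.8)
blue ((366, 156), array([ 710.3, -110.9]), array([56.1, 55.1]), 26.6)
yel ((309, 205), array([607.6,   5.4]), array([50. , 49.6]), 5.8)
white ((604, 179), array([ 674.2, -589.2]), array([142.9,  30.1]), 81.2)
white ((597, 125), array([ 786.4, -578.5]), array([174. ,  20.3]), 81.3)
```

View pics/l18.png

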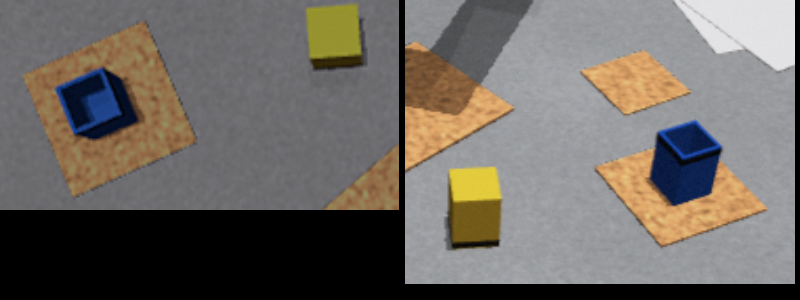

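```bash
python3 - <<'E'
from meas import *
im=load('top18.png')
for r in rects(im,(100,60,10),(135,255,255),74,60,(66,90)): print(r)
im=load('scene18.png')
K=im['camera_matrix']
for r in rects(im,(0,0,120),(180,60,255),70,100,(60,80)): print('white scene',r)
cv2.imwrite('pics/s18w.png',cv2.resize(im['color'][180:330,110:360],None,fx=3,fy=3))
E
```

```text
((192, 238), array([533.3, 239.5]), array([52.1, 51. ]), 24.8)
((366, 155), array([ 713.8, -111.7]), array([50.7, 50.5]), 26.6)
white scene ((18, 327), array([ 800.2, -511.7]), array([63.7, 43.1]), 81.8)
white scene ((31, 280), array([ 681.1, -521.8]), array([127.7,  33.8]), 69.2)
white scene ((158, 219), array([ 519.3, -332.8]), array([62.1, 51.8]), 2.1)
white scene ((608, 156), array([266.4, 636.8]), array([89.3, 26.1]), 88.9)
```

View pics/s18w.png

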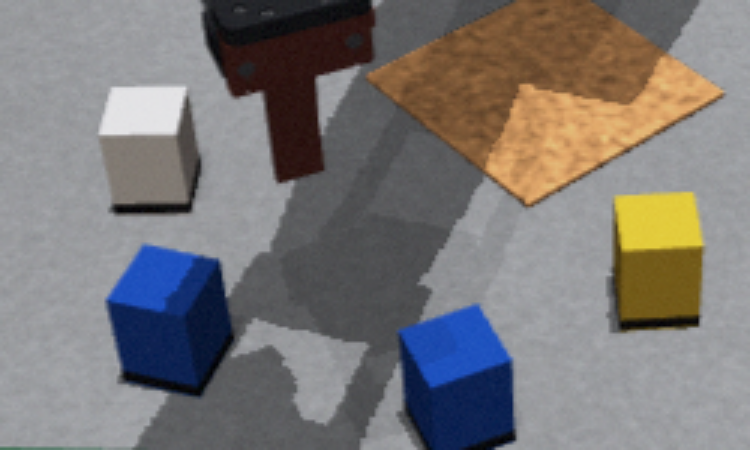

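The white, yellow and other two blue cups stand untouched. The blue cup on the mat is within about 2.5 mm of its centre, so I'm handing the job in.

```bash
python3 -c "
from workcell import ctrl
print(ctrl.close_job())"
```

```text
the job is handed in; nothing more can be done
None
```

The blue cup nearest the base now stands upright, mouth up, in the middle of the 140 mm cork mat. I handed the job in at about 18 s, well under the 56 s limit. I turned it over in two quarter turns, pivoting it in the grip against the mat's 4 mm edge and regrasping in between. I then set it down in the middle, let go and moved clear.

**Final checks**
- **Position:** the wrist camera put the cup within about 1 mm of the mat's centre. The top camera put it about 2.4 mm off, so the two views differ by about 3.5 mm. The cup is square to the mat.
- **Other cups:** yellow measured exactly where it started. White and the other two blue cups looked undisturbed. In the last top view the arm hid white and one of the blue cups, so I checked those two by eye in the scene picture only.
- **Forces:** the largest wrist force I read was about 19 N, while pressing the cup flat on the mat.

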